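# Slide the thin cutting board out over the block's edge

## Robot

A 6-joint arm with a two-finger parallel gripper is mounted at the origin on the work surface. World frame = base frame: x ahead of the robot, y to its left, z up, the work surface at z = 0. Lengths are in m, angles in rad, forces in N, time in s.
With the tool pointing down it reaches from about 0.325 to 0.9 m from the base axis. Payload 3.5 kg.
Tool frame: the origin (TCP) lies where the fingers leave the gripper's body, on its centre line; the fingertips stand 73 mm ahead of it and the grasp point (between the pads) lies 54 mm ahead of it; x points along the fingers, z is the direction in which the jaws open and shut, and the axes are right-handed (so a half turn about x gives the same grasp; the last joint's range is limited). The gripper opens to 85 mm and grips with 20 to 120 N. Pads are 22 mm wide; open, the fingers measure 114 mm over their backs; the gripper's body (76 mm by 85 mm) begins 54 mm behind the grasp point. The pads swing forward as they close: fully open they stand 13 mm farther back than shut.
Start: joints at [-1.393, 0.276, -0.026, 1.268, 0, 1.467], TCP at [0.173, -0.601, 0.304] pointing down, gripper open.
Joint ranges: [-3.12, 3.12], [-0.85, 1.88], [-1.08, 1.24], [-1.95, 2.15], [-1.57, 1.53], [-3.14, 3.14]. Speed limits (rad/s): [2.57, 2.57, 3.14, 3.14, 3.14, 3.14].

## Interface

Orientations are given as a rotation vector (axis times angle).
In Python, from cell import bot gives the robot as it stands.
- The arm moves only by the tool jog_arm, never from a script. Its argument "deltas" is a list that holds one entry, the list of rows, each a list of 7 numbers: the shift along the world's x, y, z normalised to -1 to 1, where 1 is 25 cm, then the turn, a rotation vector about the world's x, y, z normalised to -1 to 1, where 1 is 45 degrees, then the opening, from 0 (shut) to 1 (fully open). A call has 1 to 20 rows; each row shifts and turns the commanded pose from where the row before left it; what a row does not reach is not made up. A row lasts 1/8 s, in which the tool goes at most 62.5 mm and 10.7 degrees, less where a joint would pass 70% of its speed; a pose out of reach is approached as far as the arm can. A call with a number of a shift or a turn outside -1 to 1 is refused whole. A call with a gripper value outside its range is refused whole. The fingers move at their own pace and stop on an object; "squeeze" is the grip in N (left out, the last holds). Time passes only in rows, so rows that do not move let the fingers close. It gives the time, the measured TCP pose, the force and the opening at its end, in the units of the state.
- bot.state(): the state, without advancing time (a new reading comes with each control period).
- bot.capture(name): name is "scene" or "side" or "wrist"; returns the picture (384x512x3 uint8, red, green, blue); there is no depth.
- bot.camera_model(name): a dict with "K" (3x3 intrinsics, pixels), "rvec" (rotation vector, rad) and "tvec" (3), from world to camera coordinates, as OpenCV has them. Camera axes: x right, y down, z forward; pixel columns grow to the right and rows downward; lengths in m; the calibration is good to about 2 mm. A picture is of the moment at which its call begins: read the wrist's pose just before it. camera_model takes no time and is no camera call; for the wrist camera it gives the pose at the moment of the call.
- bot.close_job(): hands the job in, once; it reports no verdict.
The state is a dict: "time": time; "q": joint angles; "joint_vel": joint speeds; "effort": joint torques, N m; "tool_pos": TCP position; "tcp_rot": TCP orientation; "force": force on the tool from outside, world axes, zero at the start; "torque": the same for the moment, N m; "opening": finger opening in m.
Only numpy, scipy, OpenCV 4.12 (cv2) and the standard library are available. Lean on these libraries where they do the work, as an engineer would, in place of code of your own. Each camera call takes 0.05 s, during which the arm holds its last target.

## Task

The thin white cutting board lies flat on the thick green chopping block. With the fingertips, push it along the block toward the side where the rectangular steel pan stands, until it sticks out over that edge, and no other, by about 50 mm, square to the edge, so that the cook can get a hand under it. Do not pick it up or tip it, leave the pan, the round bowl and the jar where they are, and finish with the board lying still and let go.

Things in the scene. Friction and masses are not known exactly. Their poses are not given: they have to be found in the camera images.
- block: Thick green plastic chopping block, fixed, 400 mm (its x) by 360 mm (its y) by 50 mm high; origin at the centre of its underside, z up. Its top is a flat surface 50 mm above the work surface; its two side edges lie at its y = +180 mm and -180 mm. The pan stands off one of these two sides and the bowl off the other; which is which varies.
- board: Thin white plastic cutting board lying loose and flat on the block, 200 mm (its x) by 150 mm (its y) by 10 mm thick, about 0.3 kg, with a thin grey outline on its top; origin at the centre of its underside, z up. It starts near the block's middle, its axes within about 15 degrees of the block's, overhanging nowhere. Its 150 mm side runs along the push: at 50 mm overhang its centre is 25 mm inside the edge.
- pan: Open rectangular steel pan with cucumber slices in it, 176 mm (its x) by 162 mm (its y) by 65 mm high, rim 188 by 174 mm, standing loose on the work surface about 100 mm clear of one side of the block; origin at the centre of its underside. Marks the side to push to; must stay where it is.
- bowl: Open round steel bowl, 150 mm across the rim, 65 mm high, standing loose on the work surface off the other side of the block; origin at the centre of its underside. Must stay where it is.
- jar: Small upright glass jar with a steel cap, 44 mm across, 75 mm high, standing loose on the block near its far edge (about 170 mm toward the block's +x from the middle); origin at the centre of its underside. Must stay where it is.
There are look-alikes about, which are no part of the job. Of the things shaped like the board, the white one is meant.

How it is judged:
At the end, for the whole second after the job is handed in: The board lies flat and still on the block, overhanging the edge on the pan's side by 50 mm (38 to 62 mm), its sides within 6 degrees of the block's, and overhanging neither the near nor the far edge (((y of pan in the frame of block above 0 m and y of board in the frame of block between 0.143 and 0.167 m) or (y of pan in the frame of block below 0 m and y of board in the frame of block between -0.167 and -0.143 m)) and angle between the y axis of board and the y axis of block, either way round below 0.105 rad and x of board in the frame of block between -0.1 and 0.1 m and height (world z) of board between 0.046 and 0.054 m and angle between board's own z axis and vertical below 0.04 rad and linear speed of board below 0.01 m/s and angular speed of board below 0.05 rad/s); the robot touches nothing.
It fails at once if the board is lifted off the block, dropped or tipped (height (world z) of board above 0.062 m or height (world z) of board below 0.042 m or angle between board's own z axis and vertical above 0.12 rad).
It fails at once if the pan is moved (more than 15 mm) or tipped (distance of pan from where it was at the start of the episode above 0.015 m or angle between pan's own z axis and vertical above 0.2 rad).
It fails at once if the bowl is moved (more than 15 mm) or tipped (distance of bowl from where it was at the start of the episode above 0.015 m or angle between bowl's own z axis and vertical above 0.2 rad).
It fails at once if the jar is moved (more than 15 mm) or tipped (distance of jar from where it was at the start of the episode above 0.015 m or angle between jar's own z axis and vertical above 0.2 rad).
It also fails if it takes over 42 s, if anything falls off the work surface, if the arm or the gripper's body presses on something with over 40 N, if the wrist force passes 120 N, or if a joint passes its speed limit or range.

## Working session

There is one attempt and no reset: what is moved stays moved. The work goes in short steps, Python scripts to look and compute and a tool call to move; the robot and the scene stay as the last step left them, time stands still between calls to the robot, and variables do not carry over. Pictures are saved under pics/ and viewed, and the job is handed in when it is done.

Besides the shell and the picture viewer there is one more tool, called as name(argument=value, ...) on one line, values as JSON. jog_arm: Moves the arm, as the interface text tells. Its arguments: {"type":"object","properties":{"deltas":{"type":"array"},"squeeze":{"type":"number"}},"required":["deltas"]}

```bash
mkdir -p pics; ls; python3 - <<'E'
from cell import bot
import cv2
print(bot.state())
for n in ["scene","side","wrist"]:
    im=bot.capture(n); cv2.imwrite(f"pics/{n}0.png",im[:,:,::-1]); m=bot.camera_model(n); print(n,m)
E
```

```text
pics
{'time': 0.0, 'q': array([-1.39343789e+00,  2.77168870e-01, -2.78880861e-02,  1.26800932e+00,
        1.43279689e-05,  1.46740016e+00]), 'joint_vel': array([-0.00221316,  0.00010609, -0.0008784 ,  0.00024698,  0.0015564 ,
       -0.00234056]), 'effort': array([-1.55354854e-03, -4.45504403e+01,  2.95206714e+01,  1.64478645e-02,
       -1.22037059e-04,  7.61832155e-06]), 'tool_pos': array([ 0.17306132, -0.59991705,  0.30273386]), 'tcp_rot': array([ 1.00146922,  1.33072922, -0.99888208]), 'force': array([0.51767672, 0.80881995, 0.77903762]), 'torque': array([-0.00096586, -0.0207325 , -0.04780647]), 'opening': 0.08555620963302084}
scene {'K': array([[384.78974268,   0.        , 252.36358911],
       [  0.        , 384.78974268, 191.73442797],
       [  0.        ,   0.        ,   1.        ]]), 'rvec': array([ 1.25925906,  2.42790342, -0.79474503]), 'tvec': array([ 0.33009653, -0.37795187,  1.4590269 ])}
side {'K': array([[387.56490582,   0.        , 248.08220687],
       [  0.        , 387.56490582, 189.7616802 ],
       [  0.        ,   0.        ,   1.        ]]), 'rvec': array([ 0.28937856, -2.67080171,  1.44632448]), 'tvec': array([0.6009932 , 0.11470574, 1.14009778])}
wrist {'K': array([[301.99664157,   0.        , 257.24798624],
       [  0.        , 301.99664157, 188.65294591],
       [  0.        ,   0.        ,   1.        ]]), 'rvec': array([-2.32693059,  1.75074688,  0.2461052 ]), 'tvec': array([-0.62468424, -0.03620582,  0.37964736])}
```

View pics/scene0.png

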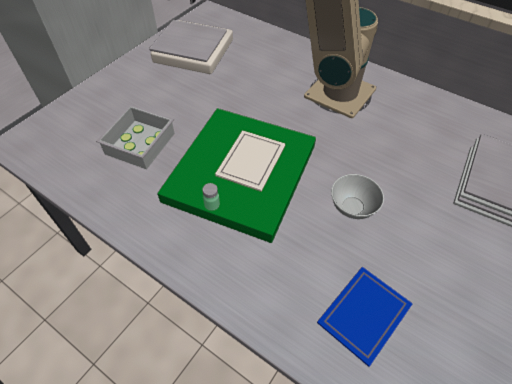

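View pics/side0.png

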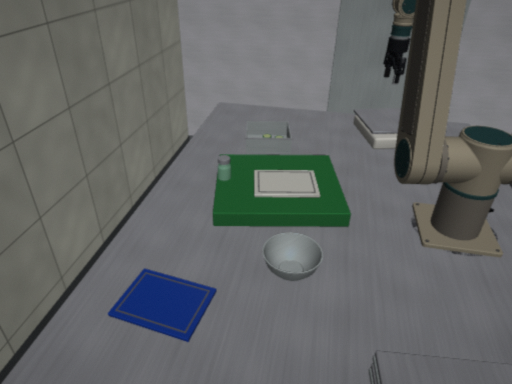

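View pics/wrist0.png

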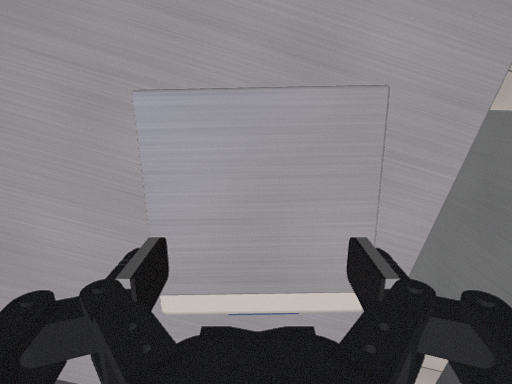

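The scene view shows the green block around (240,170), with the white board on it at (251,160) and the jar at (211,197). The pan is at (137,136) and the bowl at (357,197). The blue board and the grey things are look-alikes.

```bash
cat > h.py <<'E'
import numpy as np, cv2
from cell import bot
def ray(m,px,z):
    R=cv2.Rodrigues(np.array(m["rvec"]))[0]; t=np.array(m["tvec"]); C=-R.T@t
    px=np.atleast_2d(np.float64(px))
    u=cv2.undistortPoints(px[:,None],np.array(m["K"]),None)[:,0]
    d=np.c_[u,np.ones(len(u))]@R
    return C+d*((z-C[2])/d[:,2])[:,None]
def proj(m,P): return cv2.projectPoints(np.float64(P).reshape(-1,1,3),m["rvec"],m["tvec"],m["K"],None)[0][:,0]
def big(mask):
    cs,_=cv2.findContours(mask.astype(np.uint8),cv2.RETR_EXTERNAL,cv2.CHAIN_APPROX_NONE)
    return max(cs,key=cv2.contourArea)
def rect(c,m,z):
    "min-area rectangle on plane z (mm)"
    W=ray(m,c[:,0].astype(float),z)[:,:2]
    return cv2.minAreaRect((W*1000).astype(np.float32))
def look(n):
    im=bot.capture(n); m=bot.camera_model(n); hsv=cv2.cvtColor(im,cv2.COLOR_RGB2HSV)
    H,S,V=[hsv[...,i].astype(int) for i in range(3)]
    green=(H>50)&(H<75)&(S>180)&(V>40)
    top=green&(V>np.percentile(V[green],50)*0.85)
    c=big(top); reg=np.zeros(H.shape,np.uint8); cv2.drawContours(reg,[cv2.convexHull(big(green))],-1,1,-1)
    white=(reg>0)&(V>170)&(S<60)
    return im,m,top,green,white
E
python3 - <<'E'
from h import *
for n in ["scene","side"]:
    im,m,top,green,white=look(n)
    o=im[:,:,::-1].copy()
    ct,cw=big(top),big(white)
    cv2.drawContours(o,[ct],-1,(0,0,255),1);cv2.drawContours(o,[cw],-1,(255,0,0),1)
    cv2.imwrite(f"pics/{n}1.png",o)
    print(n,"block",rect(ct,m,.05),"board",rect(cw,m,.06))
    print(cv2.boxPoints(rect(cw,m,.06)), cv2.boxPoints(rect(ct,m,.05)))
m=bot.camera_model("scene")
print("jar base/cap",ray(m,[[211,188]],.125),ray(m,[[211,208]],.05),"pan rim",ray(m,[[136,110],[174,129],[139,164],[100,136]],.065),"bowl rim",ray(m,[[333,190],[382,192]],.065))
E
```

```text
scene block ((537.7142944335938, -68.56529235839844), (393.45611572265625, 355.2939147949219), 12.32573413848877) board ((508.73529052734375, -51.31879425048828), (198.62704467773438, 148.77294921875), 11.834823608398438)
[[ 396.27692      1.1181374]
 [ 426.78888   -144.49234  ]
 [ 621.19366   -103.75572  ]
 [ 590.6817      41.85475  ]] [[ 307.5987     62.991478]
 [ 383.44305  -284.11282 ]
 [ 767.8299   -200.12207 ]
 [ 691.98553   146.98224 ]]Traceback (most recent call last):
  File "<stdin>", line 3, in <module>
  File "h.py", line 21, in look
    top=green&(V>np.percentile(V[green],50)*0.85)
                 ~~~~~~~~~~~~~^^^^^^^^^^^^^
    return _quantile_unchecked(
        a, q, axis, out, overwrite_input, method, keepdims, weights)
    return _ureduce(a,
                    func=_quantile_ureduce_func,
    ...<5 lines>...
                    overwrite_input=overwrite_input,
                    method=method)
    r = func(a, **kwargs)
    result = _quantile(arr,
                       quantiles=q,
    ...<2 lines>...
                       out=out,
                       weights=wgt)
    previous = arr[previous_indexes]
               ~~~^^^^^^^^^^^^^^^^^^
IndexError: index 0 is out of bounds for axis 0 with size 0
```

```bash
python3 -c "
import cv2,numpy as np
a=cv2.imread('pics/scene1.png')[90:250,90:400];cv2.imwrite('pics/s1z.png',cv2.resize(a,None,fx=2.5,fy=2.5,interpolation=0))"
```

```text
(no output)
```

View pics/s1z.png

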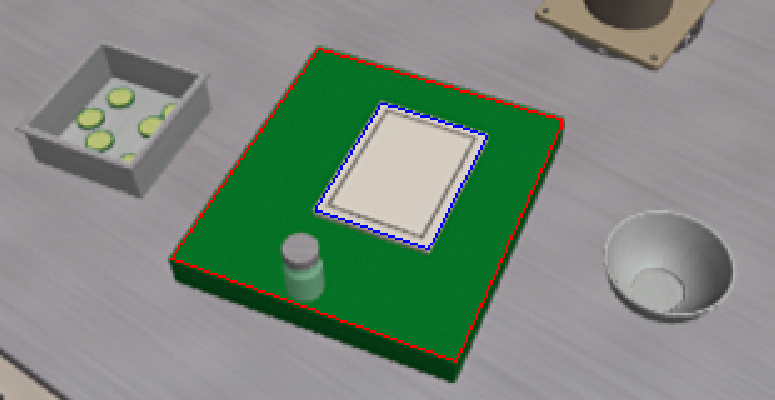

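```bash
sed -i 's/(S>180)&(V>40)/(S>150)\&(V>30)/' h.py; python3 - <<'E'
from h import *
im=cv2.cvtColor(cv2.imread("pics/side0.png"),cv2.COLOR_BGR2HSV)
print(im[200,230],im[185,290],im[217,280],im[185,250])
m=bot.camera_model("scene")
print("jar",ray(m,[[211,188]],.125),ray(m,[[211,205]],.05),"pan rim\n",ray(m,[[131,109],[174,120],[147,163],[98,141]],.065),"bowl rim",ray(m,[[331.5,190],[383,192]],.065))
print(bot.state()["time"])
E
```

```text
[ 67 164  84] [ 30  11 158] [ 68 160  75] [ 67 163  83]
jar [[ 0.70458593 -0.0446233   0.125     ]] [[ 0.71101098 -0.04728079  0.05      ]] pan rim
 [[ 0.56705474 -0.50705993  0.065     ]
 [ 0.52307466 -0.35262737  0.065     ]
 [ 0.70979715 -0.29324902  0.065     ]
 [ 0.73286737 -0.48340364  0.065     ]] bowl rim [[0.47835593 0.20922866 0.065     ]
 [0.39956911 0.33286009 0.065     ]]
0.25
```

```bash
sed -i 's/(V>170)&(S<60)/(V>140)\&(S<60)/' h.py; python3 - <<'E'
from h import *
from scipy.spatial.transform import Rotation as Ro
im,m,top,green,white=look("side")
m_=(lambda c:c)
print("side board",rect(big(white),m,.06)); h=cv2.convexHull(big(green))
print(cv2.approxPolyDP(h,4,True)[:,0])
c,y=np.array([537.7,-68.6]),np.radians(12.1)
ex,ey=np.array([np.cos(y),np.sin(y)]),np.array([-np.sin(y),np.cos(y)])
b=np.array([508.7,-51.3])
print("board in block",(b-c)@ex,(b-c)@ey)
s=bot.state(); R=Ro.from_rotvec(s["tcp_rot"]); print(R.as_matrix().round(3),s["tool_pos"])
# desired: x down, z along +-ex
for sg in (1,-1):
    z=sg*np.r_[ex,0]; x=np.array([0,0,-1.]); D=Ro.from_matrix(np.c_[x,np.cross(z,x),z])
    print(sg,np.degrees((D*R.inv()).as_rotvec()))
print("start target",c+ex*((b-c)@ex)+ey*((b-c)@ey+75+35))
print("dir -ey",-ey)
E
```

```text
side board ((504.94696044921875, -56.940452575683594), (163.1570281982422, 114.55542755126953), 10.565673828125)
[[349 213]
 [342 225]
 [214 223]
 [217 183]
 [231 156]
 [325 156]]
board in block -24.72931272776352 22.994588320134728
[[-0.     0.961  0.277]
 [ 0.001  0.277 -0.961]
 [-1.     0.    -0.001]] [ 0.17315775 -0.60032455  0.30349753]
1 [-2.98025275e-02 -4.06066608e-02  8.60125984e+01]
-1 [-4.13862842e-02  3.03747180e-02 -9.39873912e+01]
start target [485.64195808  56.25615604]
dir -ey [ 0.20961856 -0.97778324]
```

jog_arm(deltas=[[[0.104,0.219,0,0,0,0.1593,1],[0.104,0.219,0,0,0,0.1593,1],[0.104,0.219,0,0,0,0.1593,1],[0.104,0.219,0,0,0,0.1593,1],[0.104,0.219,0,0,0,0.1593,1],[0.104,0.219,0,0,0,0.1593,1],[0.104,0.219,0,0,0,0.1593,1],[0.104,0.219,0,0,0,0.1593,1],[0.104,0.219,0,0,0,0.1593,1],[0.104,0.219,0,0,0,0.1593,1],[0.104,0.219,0,0,0,0.1593,1],[0.104,0.219,0,0,0,0.1593,1],[0,0,-0.16,0,0,0,1],[0,0,-0.16,0,0,0,1],[0,0,-0.16,0,0,0,1],[0,0,0,0,0,0,1],[0,0,0,0,0,0,1]]])

```text
time: 2.42
tool_pos: [0.4861, 0.0564, 0.1852]
tcp_rot: [-0.166, 1.563, 0.166]
force: [0.1, -0.7, 0.5]
opening: 0.0854
```

```bash
python3 - <<'E'
from h import *
from scipy.spatial.transform import Rotation as Ro
s=bot.state(); print(s["time"],s["tool_pos"],s["force"],s["opening"],s["q"]); print(Ro.from_rotvec(s["tcp_rot"]).as_matrix().round(3))
for n in("side","wrist"):
    cv2.imwrite(f"pics/{n}2.png",bot.capture(n)[:,:,::-1])
E
```

```text
2.425 [0.48605038 0.05641747 0.18520868] [ 0.09335785 -0.66343295  0.49851556] 0.08536406046405802 [-1.66512654e-02  1.33963926e-01 -4.71267475e-01  9.63832291e-01
  1.20337514e-05  1.34287644e+00]
[[ 0.002 -0.21   0.978]
 [-0.     0.978  0.21 ]
 [-1.    -0.     0.002]]
```

View pics/side2.png

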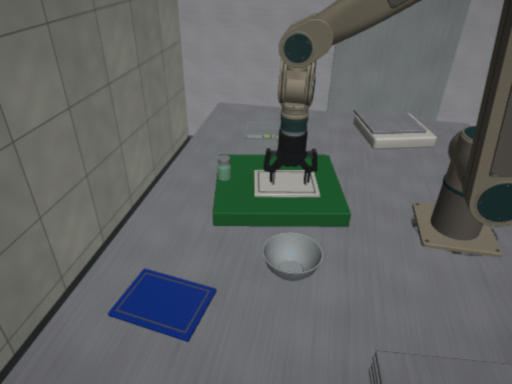

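View pics/wrist2.png

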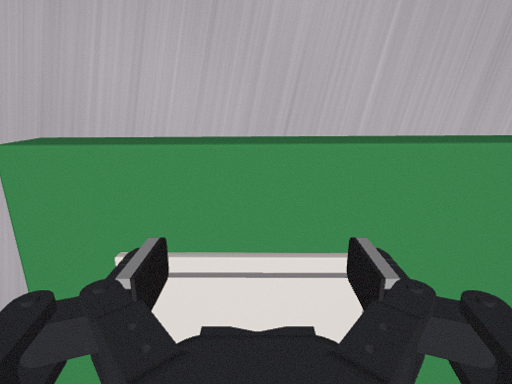

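The gripper is in place above the block. The wrist view shows the board's +y edge at row 253 and the block's +y edge at row 140, both level. I'll check the offset with rays.

```bash
python3 - <<'E'
from h import *
m=bot.camera_model("wrist")
c,y=np.array([.5377,-.0686]),np.radians(12.2)
ex,ey=np.array([np.cos(y),np.sin(y)]),np.array([-np.sin(y),np.cos(y)])
f=lambda p:((p[:,:2]-c)@np.c_[ex,ey]*1000).round(1)
print("board edge",f(ray(m,[[125,254],[256,253],[340,253]],.06)))
print("block edge",f(ray(m,[[45,144],[256,143],[500,142]],.05)))
p=bot.state()["tool_pos"]; print("tcp",f(p[None]))
for L in (.06,.073): print(proj(m,[np.r_[p[:2]+ex*s*.045,p[2]-L] for s in(-1,1)]))
E
```

```text
board edge [[-118.8   96.7]
 [ -24.5   97.1]
 [  36.2   96.8]]
block edge [[-167.9  174.6]
 [ -24.2  174.9]
 [ 142.7  175.1]]
tcp [[-23.3 132.9]]
[[164.12382923 251.8863335 ]
 [352.34027404 251.13027507]]
[[171.44059219 239.98161327]
 [344.65980724 239.31100965]]
```

jog_arm(deltas=[[[0,0,-0.08,0,0,0,1],[0,0,-0.08,0,0,0,1],[0,0,-0.06,0,0,0,1],[0,0,-0.008,0,0,0,1],[0,0,0,0,0,0,1]]])

```text
time: 3.15
tool_pos: [0.4858, 0.0565, 0.1275]
tcp_rot: [-0.166, 1.563, 0.166]
force: [1.1, 0.8, 0.8]
opening: 0.0855
```

jog_arm(deltas=[[[0,0,-0.008,0,0,0,1],[0,0,-0.008,0,0,0,1],[0,0,0,0,0,0,1]]])

```text
time: 3.52
tool_pos: [0.4852, 0.0565, 0.1229]
tcp_rot: [-0.166, 1.564, 0.166]
force: [-0.9, -0.7, -0.1]
opening: 0.0856
```

jog_arm(deltas=[[[0,0,-0.008,0,0,0,1],[0,0,-0.008,0,0,0,1],[0,0,0,0,0,0,1]]])

```text
time: 3.9
tool_pos: [0.485, 0.0565, 0.1186]
tcp_rot: [-0.166, 1.565, 0.166]
force: [0.9, -0.0, 0.2]
opening: 0.0854
```

```bash
python3 - <<'E'
from h import *
for n in("side","wrist"):
    o=bot.capture(n)[:,:,::-1]
    if n=="side": o=cv2.resize(o[140:240,200:360],None,fx=4,fy=4)
    cv2.imwrite(f"pics/{n}3.png",o)
E
```

```text
(no output)
```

View pics/side3.png

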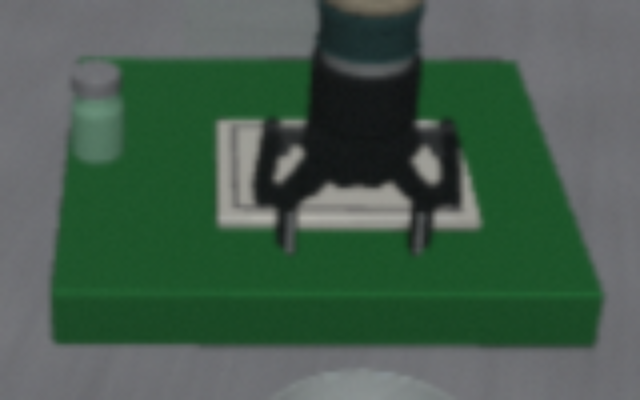

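View pics/wrist3.png

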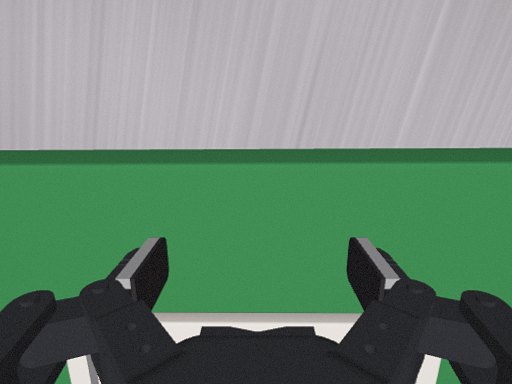

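Both fingertips have cleared the board's +y edge. In the side crop the tips are at row 250 and the edge at row 225. I'll go a little lower.

jog_arm(deltas=[[[0,0,-0.008,0,0,0,1],[0,0,-0.008,0,0,0,1],[0,0,0,0,0,0,1]]])

```text
time: 4.38
tool_pos: [0.485, 0.0565, 0.1147]
tcp_rot: [-0.166, 1.565, 0.166]
force: [0.6, 0.5, -0.7]
opening: 0.0854
```

jog_arm(deltas=[[[0,0,-0.006,0,0,0,1],[0,0,0,0,0,0,1]]])

```text
time: 4.62
tool_pos: [0.4851, 0.0565, 0.1133]
tcp_rot: [-0.166, 1.565, 0.166]
force: [-0.3, -0.4, -0.0]
opening: 0.0854
```

jog_arm(deltas=[[[0,0,-0.005,0,0,0,1],[0,0,0,0,0,0,1]]])

```text
time: 4.88
tool_pos: [0.4852, 0.0565, 0.1121]
tcp_rot: [-0.166, 1.565, 0.166]
force: [-0.7, 0.3, 0.0]
opening: 0.0856
```

jog_arm(deltas=[[[0,0,-0.005,0,0,0,1],[0,0,0,0,0,0,1]]])

```text
time: 5.12
tool_pos: [0.4851, 0.0565, 0.1108]
tcp_rot: [-0.166, 1.565, 0.166]
force: [-0.4, 1.0, -0.2]
opening: 0.0854
```

jog_arm(deltas=[[[0,0,-0.005,0,0,0,1],[0,0,0,0,0,0,1]]])

```text
time: 5.38
tool_pos: [0.4851, 0.0565, 0.1095]
tcp_rot: [-0.166, 1.565, 0.166]
force: [0.3, -0.1, -0.2]
opening: 0.085
```

jog_arm(deltas=[[[0,0,-0.005,0,0,0,1],[0,0,0,0,0,0,1]]])

```text
time: 5.62
tool_pos: [0.4852, 0.0565, 0.1094]
tcp_rot: [-0.166, 1.565, 0.166]
force: [-4.0, -1.1, 8.4]
opening: 0.0854
```

Contact came at TCP z 0.1095. I'll lift about 3.5 mm and push along the block's -y.

jog_arm(deltas=[[[0,0,0.016,0,0,0,1],[0.0063,-0.0293,0,0,0,0,1],[0.0063,-0.0293,0,0,0,0,1],[0.0063,-0.0293,0,0,0,0,1],[0.0063,-0.0293,0,0,0,0,1],[0.0063,-0.0293,0,0,0,0,1],[0.0063,-0.0293,0,0,0,0,1],[0,0,0,0,0,0,1]]])

```text
time: 6.62
tool_pos: [0.4949, 0.0118, 0.1125]
tcp_rot: [-0.166, 1.564, 0.165]
force: [-0.2, 0.0, 0.5]
opening: 0.0856
```

```bash
cat > meas.py <<'E'
from h import *
import sys
im,m,top,green,white=look("scene")
c,y=np.array([.5377,-.0686]),np.radians(12.2)
ex,ey=np.array([np.cos(y),np.sin(y)]),np.array([-np.sin(y),np.cos(y)])
V=cv2.cvtColor(im,cv2.COLOR_RGB2HSV).astype(int)
# region within the block, extended toward -y
B=np.array([np.r_[c+ex*a+ey*b,.06] for a,b in((-.2,.18),(.2,.18),(.2,-.25),(-.2,-.25))])
reg=np.zeros(im.shape[:2],np.uint8); cv2.fillPoly(reg,[proj(m,B).round().astype(int)],1)
w=(reg>0)&(V[...,2]>195)&(V[...,1]<50)
cw=big(w); r=rect(cw,m,.06)
b=np.array(r[0])/1000-c
print("board",r,"in block mm",b@ex*1000,b@ey*1000,"tcp",(bot.state()["tool_pos"][:2]-c)@np.c_[ex,ey]*1000)
o=im[:,:,::-1].copy(); cv2.drawContours(o,[cw],-1,(255,0,0),1)
cv2.imwrite(f"pics/{sys.argv[1]}.png",cv2.resize(o[80:260,90:400],None,fx=2.5,fy=2.5,interpolation=0))
E
python3 meas.py m1
```

```text
board ((512.4179077148438, -70.84867095947266), (165.19667053222656, 115.07504272460938), 12.041691780090332) in block mm -25.186318773125265 3.144846269318842 tcp [-24.78860074  87.90961238]
```

View pics/m1.png

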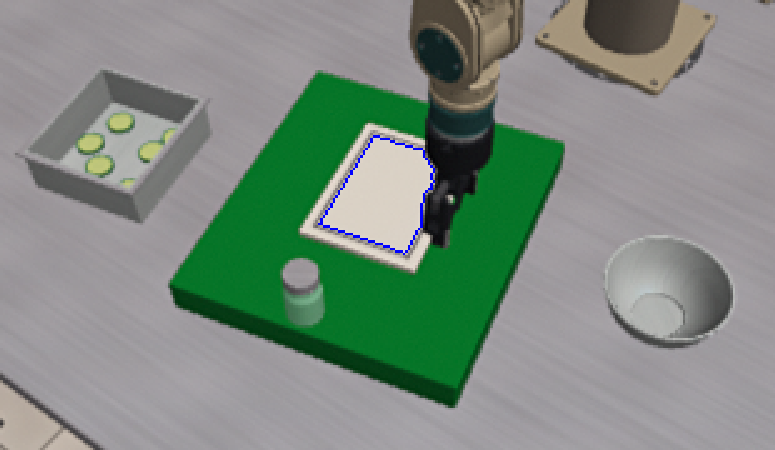

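The board is moving squarely, and the fingers are on its +y edge at about (435,235) in the crop. TCP to board centre is about 85 mm, which leaves about 158 mm to go. I'll push 128 mm and check again.

jog_arm(deltas=[[[0.0063,-0.0293,0,0,0,0,1],[0.0063,-0.0293,0,0,0,0,1],[0.0063,-0.0293,0,0,0,0,1],[0.0063,-0.0293,0,0,0,0,1],[0.0063,-0.0293,0,0,0,0,1],[0.0063,-0.0293,0,0,0,0,1],[0.0063,-0.0293,0,0,0,0,1],[0.0063,-0.0293,0,0,0,0,1],[0.0063,-0.0293,0,0,0,0,1],[0.0063,-0.0293,0,0,0,0,1],[0.0063,-0.0293,0,0,0,0,1],[0.0063,-0.0293,0,0,0,0,1],[0.0063,-0.0293,0,0,0,0,1],[0.0063,-0.0293,0,0,0,0,1],[0.0063,-0.0293,0,0,0,0,1],[0.0063,-0.0293,0,0,0,0,1],[0.0063,-0.0293,0,0,0,0,1],[0,0,0,0,0,0,1]]])

```text
time: 8.93
tool_pos: [0.5218, -0.1129, 0.1125]
tcp_rot: [-0.166, 1.564, 0.164]
force: [-0.5, -0.1, -0.1]
opening: 0.0852
```

```bash
sed -i 's/>195/>140/' meas.py; python3 meas.py m2
```

```text
board ((569.8147583007812, -215.08148193359375), (403.703857421875, 204.933349609375), 12.36037826538086) in block mm 0.43430585023954343 -149.95997342160274 tcp [-24.93608045 -39.64443986]
```

View pics/m2.png

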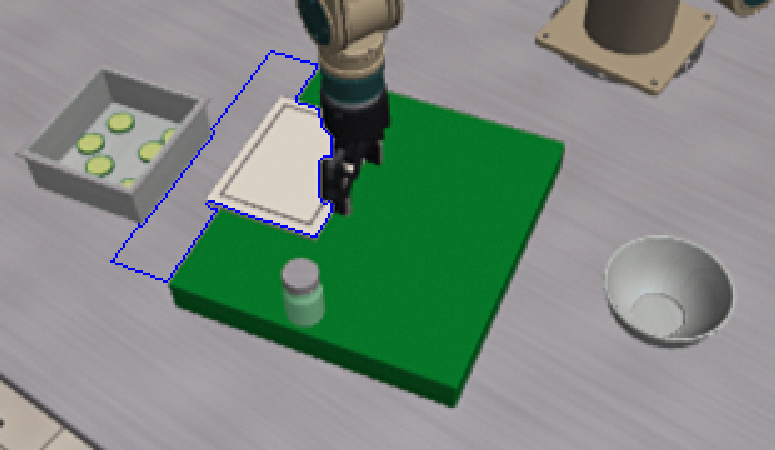

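The board is square and already slightly over the edge. I'll push the last 30 mm more slowly, then back off and lift.

jog_arm(deltas=[[[0.0063,-0.0293,0,0,0,0,1],[0.0063,-0.0293,0,0,0,0,1],[0.0053,-0.0244,0,0,0,0,1],[0.0042,-0.0195,0,0,0,0,1],[0.0025,-0.0117,0,0,0,0,1],[0.0012,-0.006,0,0,0,0,1],[0,0,0,0,0,0,1],[-0.0063,0.0293,0,0,0,0,1],[-0.017,0.078,0,0,0,0,1],[-0.017,0.078,0,0,0,0,1],[0,0,0.12,0,0,0,1],[0,0,0.2,0,0,0,1],[-0.04,0.2,0.2,0,0,0,1],[-0.04,0.2,0,0,0,0,1],[-0.04,0.2,0,0,0,0,1],[0,0,0,0,0,0,1]]])

```text
time: 10.98
tool_pos: [0.487, 0.0517, 0.2361]
tcp_rot: [-0.17, 1.565, 0.171]
force: [0.6, 0.3, -0.1]
opening: 0.0852
```

```bash
sed -i 's/^w=.*/w=(reg>0)\&(V[...,2]>185)\&(V[...,1]<50); w=cv2.morphologyEx(w.astype(np.uint8),cv2.MORPH_CLOSE,np.ones((5,5)))/' meas.py; python3 meas.py m3; python3 - <<'E'
from h import *
cv2.imwrite("pics/side4.png",bot.capture("side")[:,:,::-1])
im,m,top,green,white=look("scene"); print("block",rect(big(top|((white)&False)),m,.05),bot.state()["time"])
E
```

```text
board ((545.8455810546875, -222.94302368164062), (198.7135772705078, 149.0700225830078), 12.021929740905762) in block mm -24.654887672784632 -152.57868777700355 tcp [-23.69239224 126.67934727]
block ((537.6964111328125, -68.96548461914062), (393.6864929199219, 356.059814453125), 12.342881202697754) 11.125
```

View pics/m3.png

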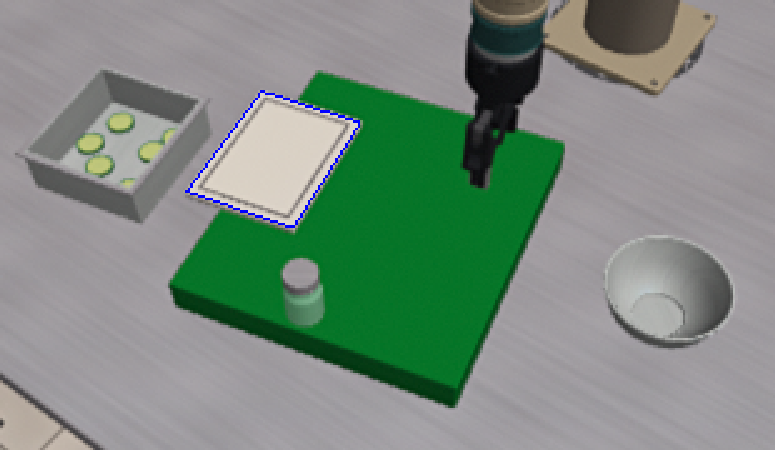

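View pics/side4.png

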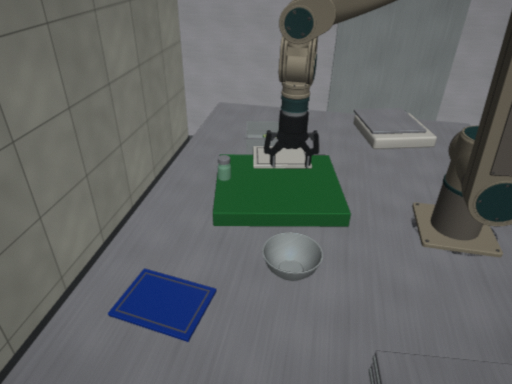

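```bash
python3 -c "
from cell import bot
s=bot.state();print(s['time'],s['force'],s['joint_vel'].round(3));print(bot.close_job())"
```

```text
11.125 [-0.05646483 -0.41497897  0.81532179] [-0.025  0.009  0.008 -0.    -0.    -0.   ]
the job is handed in; nothing more can be done
None
```

I pushed the white board with both open fingertips along the block's -y, toward the pan, until it stuck out about 48–50 mm. Then I backed the fingers off, lifted clear and handed in at about 11 s of the 42 s. The hand-in gives no verdict.

| Last check (scene camera) | Measured | Allowed |
|---|---|---|
| Board y in the block's frame | -152.6 mm | -167 to -143 mm |
| Board x in the block's frame | -25 mm | -100 to 100 mm |
| Turn from square to the block | about 0.3° | 6° |

- **Board:** its outline measured at its full size on the block-top plane, so it looks flat. I took no second picture later to confirm that it was still.
- **Other things:** the pan, bowl and jar look unmoved in the pictures, but I did not re-measure their positions.
- **Gripper:** it stood well clear of the board, with wrist force near zero.
- **Disagreement:** an early wrist view put the block's other side edge (+y) about 5 mm further in than the scene view did. If the wrist view was right, the overhang differs by a few millimetres, which should still be inside tolerance.

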